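Check the gate bolts on the pin board and swap out the one that sticks

ROBOT

A 6-joint arm with a two-finger parallel gripper is mounted at the origin on the work surface. World frame = base frame: x ahead of the robot, y to its left, z up, the work surface at z = 0. Lengths are in m, angles in rad, forces in N, time in s.
With the tool pointing down it reaches from about 0.275 to 0.75 m from the base axis. Payload 10.2 kg.
Tool frame: the origin (TCP) lies midway between the tips of the shut fingers; the grasp point (between the pads) lies 19 mm behind it (env.hold_point_z is the distance from the TCP to the grasp point, in m); x points along the fingers, z is the direction in which the jaws open and shut, and the axes are right-handed (so a half turn about x gives the same grasp; the last joint's range is limited). The gripper opens to 85 mm and grips with 20 to 120 N. Pads are 22 mm wide; open, the fingers measure 114 mm over their backs; the gripper's body (76 mm by 85 mm) begins 54 mm behind the grasp point. The pads swing forward as they close: fully open they stand 13 mm farther back than shut.
Start: joints at [-1.537, 0.313, 1.498, -0, 1.331, -0.223], TCP at [0.133, -0.508, 0.231] pointing down, gripper open.
Joint ranges: [-2.94, 2.94], [-0.97, 2.17], [0.19, 2.56], [-1.23, 4.37], [0.02, 3.11], [-2.88, 2.88]. Speed limits (rad/s): [2.39, 2.39, 3.01, 3.14, 3.14, 3.14].

INTERFACE

Orientations are given as a unit quaternion [x, y, z, w].
In Python, from bench import env, kinematics, monitor, eyes, job gives the robot as it stands. The module is installed in compiled form; this text tells all that it offers. Calls block until the motion is done:
- env.reach(position, orientation): joint-space move of the TCP to a pose.
- env.movel(position, velocity=0.15, frame=None, guard=None): straight line of the TCP; frame=None keeps the orientation; velocity is the mean speed in m/s. With guard (N) it stops when the force on the tool has changed by that much, and returns True; else False.
- env.set_joints(angles): joint-space move.
- env.release() and env.close_gripper(effort=None): open the fingers fully, or close them until they stop; effort is the grip in N (None keeps the last).
- env.hold(seconds).
- kinematics.ik(position, orientation): joint angles nearest the present ones, or None.
- monitor.sense(): the state.
- eyes.grab_frame(name): name is "scene" or "top" or "wrist"; returns a dict with "frame" (400x640x3 uint8, red, green, blue), "mtx" (3x3 intrinsics, pixels), "view" (4x4, takes a point from world to camera coordinates). Camera axes: x right, y down, z forward; pixel columns grow to the right and rows downward; lengths in m; the calibration is good to about 2 mm. A picture is of the moment at which its call begins. There is no depth.
A pose or a line that the arm cannot do raises env.MotionError and nothing moves.
- job.hand_in(): hands the job in, once; it reports no verdict.
The state is a dict: "clock": time; "joints": joint angles; "qvel": joint speeds; "joint_efforts": joint torques, N m; "position": TCP position; "ee_rot": TCP orientation; "contact_force": force on the tool from outside, world axes, zero at the start; "ft_torque": the same for the moment, N m; "finger_gap": opening from 0.0 (shut) to 1.0 (fully open).
Only numpy, scipy, OpenCV 4.12 (cv2) and the standard library are available. Lean on these libraries where they do the work, as an engineer would, in place of code of your own. Each camera call takes 0.05 s, during which the arm holds its last target. There are 200 camera calls.

TASK

Push the rod of each gate bolt on the board through its stroke by its brass knob, without forcing it: a good one runs all the way to its stop, and any that sticks short goes into the red rework bin with its rod left where it stuck. Fit the spare bolt in the place that comes free, its plate flat on the board with both holes over the pins and its nose pointing the same way as the others, and shoot its rod too, so that all three places hold a bolt with its rod fully shot. Leave the other tools and parts on the bench alone.

Things in the scene. Friction and masses are not known exactly. Their poses are not given: they have to be found in the camera images.
- bolt_left: gate bolt on the left (+y) pins. All four look the same: black iron back plate 176 (x) x 58 (y) x 6 mm; a grey straight-sided barrel 24 mm wide (y) along its middle, x -66 to +63 mm, top at z = 26 mm, holds a 14 mm steel rod. Origin: centre of the plate's underside; x towards the nose end, where the rod comes out; z up. Square 11 mm holes through the plate at (x, y) = (-76, 0) and (76, 17) mm
- bolt_mid: gate bolt on the middle pins, same make as bolt_left. A bolt weighs about 0.8 kg and balances at about x = 5 mm (20 mm when shot); the barrel's upright sides are the place to grip it (the knob fits between the fingers)
- bolt_right: gate bolt on the right (-y) pins, same make as bolt_left. One of the three on the board sticks; which one cannot be seen
- bolt_spare: the spare gate bolt, same make as bolt_left, lying flat on the bench to the left or the right of the board; it runs freely
- rod_left (a joint): how far the rod of bolt_left is out, in m: 0 drawn back, 0.050 fully shot (dead stop); starts at 0 to 0.006 and stays where it is left. A good rod runs all the way with about 3 N; a sticking one stops short, 15 to 35 mm out, at a slightly springy block (2.5 N/mm, gives 4 mm, then solid). Pushing on beyond some 30 N would be forcing it
- knob_left (a point): middle of the brass knob of bolt_left: upright cylinder 18 mm across, from 30 to 48 mm above the plate's underside (this point at 39 mm; the barrel's top, below it, at 26 mm); on the bolt's centre line, at x = -46 mm when drawn back and +4 mm when fully shot; it moves with the rod along the bolt's x axis
- rod_mid (a joint): how far the rod of bolt_mid is out, as for rod_left
- knob_mid (a point): middle of the brass knob of bolt_mid, as for knob_left
- rod_right (a joint): how far the rod of bolt_right is out, as for rod_left
- knob_right (a point): middle of the brass knob of bolt_right, as for knob_left
- rod_spare (a joint): how far the rod of bolt_spare is out, as for rod_left
- knob_spare (a point): middle of the brass knob of bolt_spare, as for knob_left
- board: fixed plywood checking board, 240 (x) x 290 (y) x 15 mm thick, origin at the centre of its underside; it carries three pairs of fixed steel pins, one pair for each bolt, side by side 86 mm apart along y. Pins 8 mm thick, 10 mm high with a tapered tip (top 2.5 mm); two of them at (x, y) = (-76, 0) and (+76, +17) mm from each place
- place_left (a point): where the origin of a bolt lies when its plate is down on the left (+y) pair of pins: on the board's top face, its x axis the way the bolts' noses point
- place_mid (a point): where the origin of a bolt lies when its plate is down on the middle pair of pins: on the board's top face, its x axis the way the bolts' noses point
- place_right (a point): where the origin of a bolt lies when its plate is down on the right (-y) pair of pins: on the board's top face, its x axis the way the bolts' noses point
- bin: fixed open red steel rework bin, 270 (x) x 150 (y) x 50 mm high outside, walls and floor 4 mm; origin at the centre of its underside; on the bench on the other side of the board from the spare
- hammer: hammer, 300 mm, loose on the bench, not part of the job; origin: middle of its underside
- wrench: wrench, 200 mm, loose on the bench, not part of the job; origin: middle of its underside
- brush: brush, 200 mm, loose on the bench, not part of the job; origin: middle of its underside
- driver: screwdriver, 200 mm, loose on the bench, not part of the job; origin: middle of its underside
- keep: iron receiver plate 30 x 70 x 29 mm, loose on the bench, not part of the job; origin: middle of its underside
- rivet_tin: tin 80 mm across, 75 mm high, loose on the bench, not part of the job; origin: middle of its underside
- oil_can: green oil can 72 mm across, 170 mm high, loose on the bench, not part of the job; origin: middle of its underside

How it is judged:
At the end, for the whole second after the job is handed in: One board bolt lies in the bin, its rod 11 to 42 mm out. The other two are on their own pins and the spare on the freed pins: within 3.5 mm of the place, flat on the board (2.5 mm, 0.03 rad), in line (0.05 rad), rod over 46.5 of 50 mm out. All four at rest ((((x of bolt_left in the frame of bin between -0.11 and 0.11 m and y of bolt_left in the frame of bin between -0.07 and 0.07 m and z of bolt_left in the frame of bin below 0.04 m and value of joint rod_left between 0.011 and 0.042 m) and (horizontal distance between bolt_spare and place_left below 0.0035 m and z of bolt_spare in the frame of place_left between -0.0025 and 0.0025 m and angle between the x axis of bolt_spare and the x axis of place_left, either way round below 0.05 rad and angle between bolt_spare's own z axis and vertical below 0.03 rad and value of joint rod_spare above 0.0465 m) and (horizontal distance between bolt_mid and place_mid below 0.0035 m and z of bolt_mid in the frame of place_mid between -0.0025 and 0.0025 m and angle between the x axis of bolt_mid and the x axis of place_mid, either way round below 0.05 rad and angle between bolt_mid's own z axis and vertical below 0.03 rad and value of joint rod_mid above 0.0465 m) and (horizontal distance between bolt_right and place_right below 0.0035 m and z of bolt_right in the frame of place_right between -0.0025 and 0.0025 m and angle between the x axis of bolt_right and the x axis of place_right, either way round below 0.05 rad and angle between bolt_right's own z axis and vertical below 0.03 rad and value of joint rod_right above 0.0465 m)) or ((x of bolt_mid in the frame of bin between -0.11 and 0.11 m and y of bolt_mid in the frame of bin between -0.07 and 0.07 m and z of bolt_mid in the frame of bin below 0.04 m and value of joint rod_mid between 0.011 and 0.042 m) and (horizontal distance between bolt_left and place_left below 0.0035 m and z of bolt_left in the frame of place_left between -0.0025 and 0.0025 m and angle between the x axis of bolt_left and the x axis of place_left, either way round below 0.05 rad and angle between bolt_left's own z axis and vertical below 0.03 rad and value of joint rod_left above 0.0465 m) and (horizontal distance between bolt_spare and place_mid below 0.0035 m and z of bolt_spare in the frame of place_mid between -0.0025 and 0.0025 m and angle between the x axis of bolt_spare and the x axis of place_mid, either way round below 0.05 rad and angle between bolt_spare's own z axis and vertical below 0.03 rad and value of joint rod_spare above 0.0465 m) and (horizontal distance between bolt_right and place_right below 0.0035 m and z of bolt_right in the frame of place_right between -0.0025 and 0.0025 m and angle between the x axis of bolt_right and the x axis of place_right, either way round below 0.05 rad and angle between bolt_right's own z axis and vertical below 0.03 rad and value of joint rod_right above 0.0465 m)) or ((x of bolt_right in the frame of bin between -0.11 and 0.11 m and y of bolt_right in the frame of bin between -0.07 and 0.07 m and z of bolt_right in the frame of bin below 0.04 m and value of joint rod_right between 0.011 and 0.042 m) and (horizontal distance between bolt_left and place_left below 0.0035 m and z of bolt_left in the frame of place_left between -0.0025 and 0.0025 m and angle between the x axis of bolt_left and the x axis of place_left, either way round below 0.05 rad and angle between bolt_left's own z axis and vertical below 0.03 rad and value of joint rod_left above 0.0465 m) and (horizontal distance between bolt_mid and place_mid below 0.0035 m and z of bolt_mid in the frame of place_mid between -0.0025 and 0.0025 m and angle between the x axis of bolt_mid and the x axis of place_mid, either way round below 0.05 rad and angle between bolt_mid's own z axis and vertical below 0.03 rad and value of joint rod_mid above 0.0465 m) and (horizontal distance between bolt_spare and place_right below 0.0035 m and z of bolt_spare in the frame of place_right between -0.0025 and 0.0025 m and angle between the x axis of bolt_spare and the x axis of place_right, either way round below 0.05 rad and angle between bolt_spare's own z axis and vertical below 0.03 rad and value of joint rod_spare above 0.0465 m))) and linear speed of each of bolt_left, bolt_mid, bolt_right, bolt_spare below 0.02 m/s); the robot touches nothing.
It fails at once if a bolt is forced: with its rod not yet through its stroke, it is pressed against the board or its pins with more than 60 N ((contact force between bolt_left and board above 60 N and value of joint rod_left below 0.045 m) or (contact force between bolt_mid and board above 60 N and value of joint rod_mid below 0.045 m) or (contact force between bolt_right and board above 60 N and value of joint rod_right below 0.045 m)).
It fails at once if a bystander is moved more than 30 mm (distance of any of hammer, wrench, brush, driver, keep, rivet_tin, oil_can from where it was at the start of the episode above 0.03 m).
It also fails if it takes over 72 s, if anything falls off the work surface, if the arm or the gripper's body presses on something with over 40 N, if the wrist force passes 120 N, or if a joint passes its speed limit or range.

## Working session

There is one attempt and no reset: what is moved stays moved. The work goes in short steps, each a Python script; the robot and the scene stay as the last script left them, time stands still between calls to the robot, and variables do not carry over. Pictures are saved under pics/ and viewed, about 8 in all and at most 12, crops included, and the job is handed in when it is done.

```bash
mkdir -p pics; python3 - <<'E'
from bench import env, kinematics, monitor, eyes, job
import cv2,numpy as np
s=monitor.sense(); print(s)
print(env.hold_point_z)
for n in ("top","scene"):
    f=eyes.grab_frame(n); cv2.imwrite(f"pics/{n}0.png",f["frame"][:,:,::-1]); print(n,f["mtx"].tolist(),np.round(f["view"],4).tolist())
E
```

```text
{'clock': 0.0, 'joints': array([-1.53739921e+00,  3.13446357e-01,  1.49842169e+00, -1.55874589e-05,
        1.33101322e+00, -2.23389744e-01]), 'qvel': array([0.00090642, 0.00092725, 0.00067632, 0.00022529, 0.00090031,
       0.00046573]), 'joint_efforts': array([ 5.10393565e-04, -4.12257564e+01, -2.59749055e+01, -1.33943740e-04,
        4.08662745e-03, -6.58411437e-06]), 'position': array([ 0.13331726, -0.50752675,  0.23074274]), 'ee_rot': array([ 0.43221068,  0.56019988, -0.43151498,  0.55961134]), 'contact_force': array([-0.3441129 ,  0.50539458, -0.29930254]), 'ft_torque': array([-0.00536238,  0.01722165, -0.01496203]), 'finger_gap': 0.9989034518698758}
0.0187
top [[496.06931527433034, 0.0, 318.1704945734997], [0.0, 496.06931527433034, 205.1110347970141], [0.0, 0.0, 1.0]] [[-0.0214, -0.9997, 0.0121, 0.0122], [-0.9927, 0.0198, -0.1186, 0.5198], [0.1183, -0.0145, -0.9929, 1.2965], [0.0, 0.0, 0.0, 1.0]]
scene [[417.8487018658385, 0.0, 321.60251310422876], [0.0, 417.8487018658385, 201.19230839221433], [0.0, 0.0, 1.0]] [[-0.1946, 0.9807, 0.0162, 0.0884], [0.672, 0.1453, -0.7262, -0.3041], [-0.7145, -0.1304, -0.6873, 1.493], [0.0, 0.0, 0.0, 1.0]]
```

View pics/top0.png

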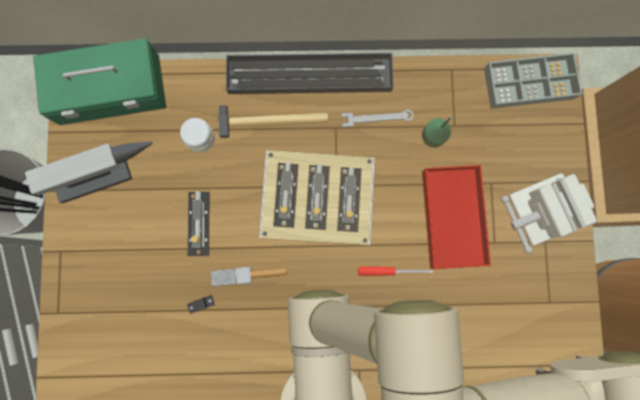

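View pics/scene0.png

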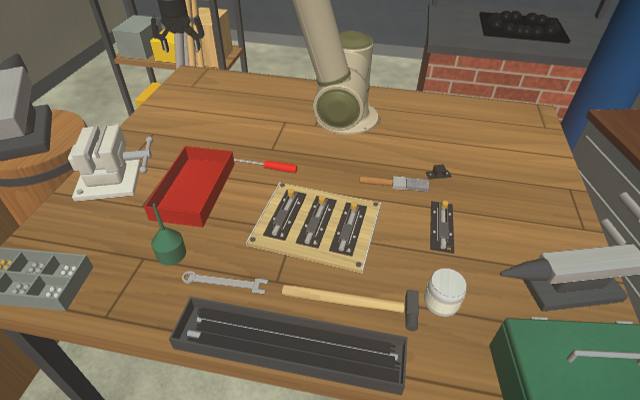

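Top view: the board is centred near (318,198), with three bolts whose knobs are at the lower (near) end, so the noses point +x. The spare is on the left at (198,223) with the same heading, and the bin is on the right at (457,217). Next I'll take coarse positions and the wrist camera geometry.

```bash
cat > h.py <<'E'
from bench import env, kinematics, monitor, eyes, job
import cv2,numpy as np
from scipy.spatial.transform import Rotation as R
def ray(f,uv,z):
    "pixels (N,2) -> world points on plane z"
    V=f["view"]; Rt=V[:3,:3].T; c=-Rt@V[:3,3]
    uv=np.atleast_2d(np.asarray(uv,float)); d=np.c_[uv,np.ones(len(uv))]@np.linalg.inv(f["mtx"]).T@Rt.T
    return c+d*((z-c[2])/d[:,2])[:,None]
def proj(f,P):
    q=np.c_[np.atleast_2d(P),np.ones(len(np.atleast_2d(P)))]@f["view"][:3].T@f["mtx"].T
    return q[:,:2]/q[:,2:]
def blobs(mask,amin=8):
    n,l,st,c=cv2.connectedComponentsWithStats(mask.astype(np.uint8))
    return [(st[i,4],c[i],l==i) for i in range(1,n) if st[i,4]>=amin]
def grab(name,save=None):
    f=eyes.grab_frame(name)
    f["hsv"]=cv2.cvtColor(f["frame"],cv2.COLOR_RGB2HSV).astype(int)
    if save: cv2.imwrite(f"pics/{save}.png",f["frame"][:,:,::-1])
    return f
def down(yaw):
    "tool x down, tool z (jaws) along world angle yaw"
    z=np.array([np.cos(yaw),np.sin(yaw),0]); x=np.array([0,0,-1.])
    return R.from_matrix(np.c_[x,np.cross(z,x),z]).as_quat()
E
python3 - <<'E'
from h import *
f=grab("top"); H,S,V=np.moveaxis(f["hsv"],2,0)
for x,y in [(195,240),(285,207),(268,160),(198,205),(455,217),(312,209)]: print((x,y),f["hsv"][y,x])
yy,xx=np.mgrid[:400,:640]
brass=(H>12)&(H<26)&(S>140)&(V>140)
for a,c,m in blobs(brass&(yy>150)&(yy<265)&(xx>185)&(xx<380)): 
    if a<200: print("brass",a,c,ray(f,c,0.054 if c[0]>240 else .039))
ply=(H>12)&(H<32)&(S<110)&(V>150)&(xx>240)&(xx<400)&(yy>130)&(yy<260)
a,c,m=max(blobs(ply),key=lambda b:b[0]); r=cv2.minAreaRect(np.argwhere(m)[:,::-1].astype(np.float32)); print("board",a,r); print(ray(f,np.vstack([cv2.boxPoints(r),r[0]]),.015))
red=((H<6)|(H>174))&(S>170)&(V>90)&(xx>410)
a,c,m=max(blobs(red),key=lambda b:b[0]); r=cv2.minAreaRect(np.argwhere(m)[:,::-1].astype(np.float32)); print("bin",a,r); print(ray(f,np.vstack([cv2.boxPoints(r),r[0]]),.05))
dark=(V<75)&(xx>180)&(xx<215)&(yy>180)&(yy<265)
a,c,m=max(blobs(dark),key=lambda b:b[0]); r=cv2.minAreaRect(np.argwhere(m)[:,::-1].astype(np.float32)); print("spare",a,r); print(ray(f,np.vstack([cv2.boxPoints(r),r[0]]),.006))
w=grab("wrist"); s=monitor.sense(); T=R.from_quat(s["ee_rot"]).as_matrix()
C=-w["view"][:3,:3].T@w["view"][:3,3]
print("cam in tool",T.T@(C-s["position"])); print("cam axes in tool\n",np.round(T.T@w["view"][:3,:3].T,3)); print(w["mtx"][0,0],T.round(2))
E
```

```text
(195, 240) [ 22 126 210]
(285, 207) [ 21 100 204]
(268, 160) [ 23  66 212]
(198, 205) [ 38   9 120]
(455, 217) [  3 175 192]
(312, 209) [ 25  30 144]
board 7115 ((320.3211669921875, 195.34974670410156), (158.06565856933594, 100.45538330078125), 0.5161641836166382)
[[ 0.41883056  0.2104665   0.015     ]
 [ 0.69366887  0.20717185  0.015     ]
 [ 0.68164462 -0.22703279  0.015     ]
 [ 0.40613264 -0.2132998   0.015     ]
 [ 0.548411   -0.00524248  0.015     ]]
bin 5108 ((454.5799560546875, 216.78207397460938), (100.28836059570312, 55.02965545654297), 85.28524017333984)
[[ 0.60886852 -0.28001769  0.05      ]
 [ 0.61833886 -0.42757218  0.05      ]
 [ 0.35284736 -0.43331948  0.05      ]
 [ 0.34423792 -0.28922784  0.05      ]
 [ 0.4794858  -0.3574902   0.05      ]]
spare 55 ((204.5, 201.0), (16.0, 5.0), 90.0)
[[0.56249645 0.31700218 0.006     ]
 [0.56222887 0.30340926 0.006     ]
 [0.51831998 0.30318644 0.006     ]
 [0.51859189 0.31672723 0.006     ]
 [0.5403671  0.31008145 0.006     ]]
cam in tool [-1.43436393e-01  8.14553269e-02 -4.46421092e-05]
cam axes in tool
 [[ 0.    -0.316  0.949]
 [ 0.001 -0.949 -0.316]
 [ 1.     0.001 -0.   ]]
288.9120303919633 [[-0.    0.97  0.25]
 [ 0.    0.25 -0.97]
 [-1.    0.   -0.  ]]
```

```bash
python3 - <<'E'
from h import *
env.close_gripper()
q=down(-np.pi/2)
env.reach([0.45,0.24,0.17],q); a=grab("wrist","w_spare")
env.reach([0.46,0.0,0.16],q); b=grab("wrist","w_board")
for n,f in (("spare",a),("board",b)):
    H,S,V=np.moveaxis(f["hsv"],2,0)
    for A,c,m in blobs((H>12)&(H<28)&(S>150)&(V>120),15): 
        if A<3000: print(n,A,c.round(1),ray(f,c,.054 if n=="board" else .039).round(4))
    np.savez(f"pics/{n}.npz",**f)
print(monitor.sense()["clock"],monitor.sense()["joints"].round(2))
cv2.imwrite("pics/both.png",np.vstack([a["frame"],b["frame"]])[:,:,::-1][:, :])
E
python3 -c "
import cv2;i=cv2.imread('pics/both.png');print(i.shape);cv2.imwrite('pics/both2.png',cv2.resize(i[:],(480,600),interpolation=cv2.INTER_AREA))"
```

```text
spare 217 [489.1 130.9] [[0.5059 0.0836 0.039 ]]
spare 249 [585.8 135.1] [[ 0.5021 -0.0074  0.039 ]]
spare 125 [233.9 201.9] [[0.4359 0.3275 0.039 ]]
spare 144 [419.7 259.8] [[0.3699 0.1334 0.039 ]]
board 189 [211.8 144.4] [[0.5066 0.0947 0.054 ]]
board 143 [313.2 152.6] [[0.4997 0.0078 0.054 ]]
board 215 [411.7 161.9] [[ 0.4916 -0.0782  0.054 ]]
board 219 [213.5 272. ] [[0.3804 0.108  0.054 ]]
4.8833 [-0.25  0.25  1.79  0.    1.11  1.32]
(800, 640, 3)
```

View pics/w_board.png

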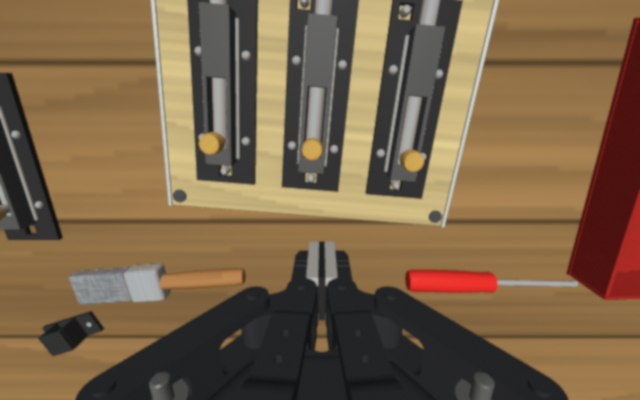

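View pics/w_spare.png

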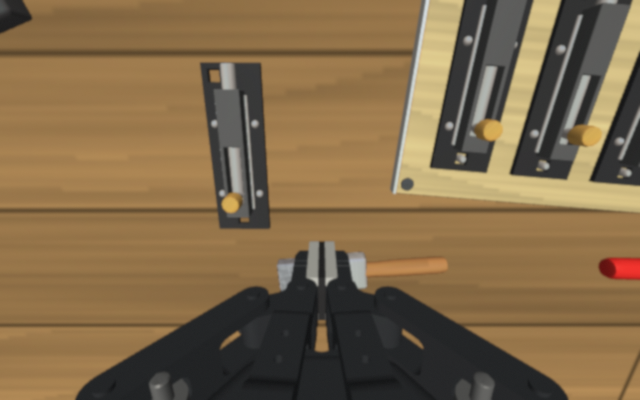

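Wrist views: the board knobs are at (212,144), (313,153) and (412,162), and the board's near edge runs from (168,205) to (445,227), giving a yaw of about -5°. The spare's knob is at (231,203), with its nose hole at (214,75). I'll push the three rods now.

```bash
python3 - <<'E'
from h import *
b=dict(np.load("pics/board.npz"))
e=ray(b,[(170,206),(443,227),(155,5),(496,5)],.015)
d=e[0]-e[1]; p1=np.arctan2(-d[0],d[1]); l=e[2]-e[0]; r=e[3]-e[1]
print("yaw near edge",p1,"sides",np.arctan2(l[1],l[0]),np.arctan2(r[1],r[0]),"len",np.linalg.norm(d))
K=np.array([[0.5066,0.0947],[0.4997,0.0078],[0.4916,-0.0782]])
psi=p1; u=np.array([np.cos(psi),np.sin(psi)]); q=down(psi-np.pi/2)
for n,k in zip("LMR",K):
    P=lambda s,z:np.r_[k+u*s,z]
    env.reach(P(-36,.0)/1 if 0 else P(-.036,.10),q)
    env.movel(P(-.036,.048),velocity=.12)
    env.movel(P(-.024,.048),velocity=.1); env.hold(.15); f0=monitor.sense()["contact_force"]
    g=env.movel(P(.042,.048),velocity=.03,guard=9)
    s=monitor.sense(); df=s["contact_force"]-f0
    print(n,g,"travel of tcp rel knob start",((s["position"][:2]-k)@u).round(4),"lat",((s["position"][:2]-k)@[-u[1],u[0]]).round(4),"force",df.round(1),s["clock"])
    t=s["position"]
    env.movel(np.r_[t[:2]-u*.012,.048],velocity=.1); env.movel(np.r_[t[:2]-u*.012,.10],velocity=.15)
c=K[1]
env.reach(np.r_[c-u*.045,.16],q); f=grab("wrist","w_after"); np.savez("pics/after.npz",**f)
H,S,V=np.moveaxis(f["hsv"],2,0)
for A,c,m in blobs((H>12)&(H<28)&(S>150)&(V>120),15):
    if A<3000: print(A,c.round(1),ray(f,c,.054).round(4))
E
```

```text
yaw near edge -0.08138230816359972 sides -0.0939047167599899 -0.08450109684798297 len 0.2944683185202729
L True travel of tcp rel knob start 0.0073 lat -0.0001 force [-4.2 -1.1  2.8] 7.6
M True travel of tcp rel knob start 0.0307 lat 0.0001 force [-0.9  1.1  1. ] 11.4667
R True travel of tcp rel knob start 0.0312 lat 0.0002 force [ 0.3 -0.9  0.3] 15.3667
237 [430.4  85.1] [[ 0.5413 -0.0832  0.054 ]]
153 [321.1  86.2] [[0.5475 0.0044 0.054 ]]
196 [216.2 118.9] [[0.5292 0.0935 0.054 ]]
196 [  5.9 232.6] [[0.4423 0.3122 0.054 ]]
170 [232.9 274.5] [[0.3798 0.106  0.054 ]]
19 [190.2 280.5] [[0.3764 0.1501 0.054 ]]
```

View pics/w_after.png

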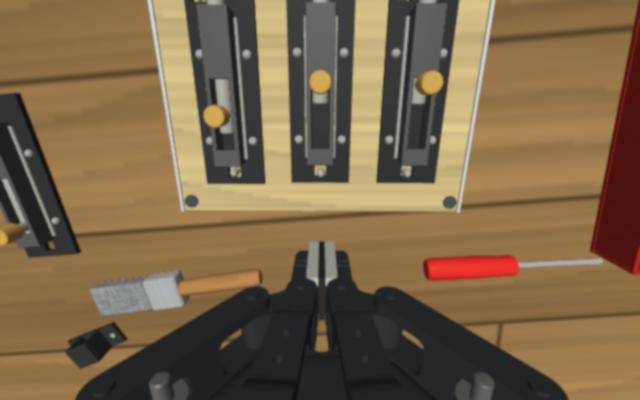

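The left rod stopped after 22 mm. The mid and right knobs both travelled about 48–50 mm and sit level at rows 86 and 85, so both are at their stops. I'll push the left once more to confirm it, then lift that bolt into the bin.

```bash
python3 - <<'E'
from h import *
psi=-.083; u=np.array([np.cos(psi),np.sin(psi)]); v=np.array([-u[1],u[0]]); q=down(psi-np.pi/2)
f=dict(np.load("pics/after.npz"))
k=ray(f,[(216.2,118.9),(321.1,86.2),(430.4,85.1)],.059)[:,:2]; print(k.round(4),((k-k[1])@v).round(4),((k-k[1])@u).round(4))
kl=k[0]
env.reach(np.r_[kl-u*.034,.10],q); env.movel(np.r_[kl-u*.034,.048],velocity=.15)
env.hold(.1)
g=env.movel(np.r_[kl+u*.02,.048],velocity=.03,guard=9); s=monitor.sense(); print("repush",g,((s["position"][:2]-kl)@u).round(4),s["position"].round(4),s["contact_force"].round(1),s["clock"])
t=s["position"][:2]-u*.01
env.movel(np.r_[t,.048],velocity=.1); env.movel(np.r_[t,.12],velocity=.25)
O=k[1]-u*.004+v*.086; print("left origin",O)
G=O+u*.010
env.release(); env.reach(np.r_[G,.10],q); env.movel(np.r_[G,.026],velocity=.1,guard=15)
env.close_gripper(30); s=monitor.sense(); print("grip gap",s["finger_gap"],s["contact_force"].round(1),s["position"].round(4),s["clock"])
env.close_gripper(60)
env.movel(np.r_[G,.19],velocity=.1); s=monitor.sense(); print("lifted gap",s["finger_gap"],s["contact_force"].round(1),s["clock"])
f=grab("wrist","w_lift")
E
```

```text
[[ 0.5293  0.0917]
 [ 0.5473  0.0044]
 [ 0.5412 -0.0814]] [ 0.0855  0.     -0.086 ] [-0.0252  0.      0.0011]
repush True -0.0159 [0.5135 0.093  0.0475] [-2.8  0.5  2.2] 18.7083
left origin [0.55045328 0.0904274 ]
grip gap 0.2712090697708578 [-0.4  0.8  2.8] [0.5605 0.0896 0.0263] 22.0167
lifted gap 0.2657053299862423 [-0.2  0.3 -8.8] 24.025
```

View pics/w_lift.png

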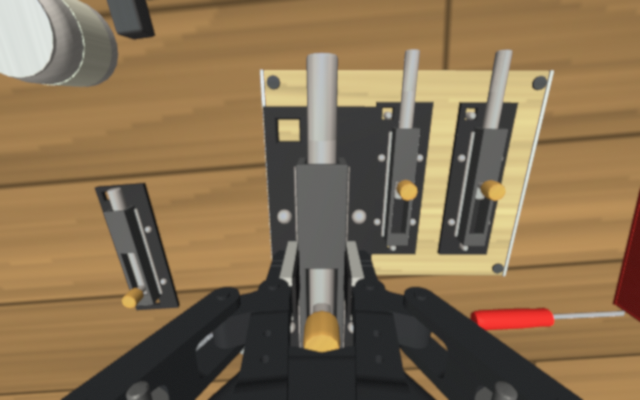

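The left bolt is held at -8.8 N (about 0.9 kg), with its knob clear between the fingers and the rod about 25 mm out. The pins under it at (289,130) are hidden for now. I'll put it in the bin, then look at the freed pins and the spare from the same relative pose.

```bash
python3 - <<'E'
from h import *
psi=-.083; u=np.array([np.cos(psi),np.sin(psi)]); v=np.array([-u[1],u[0]]); q=down(psi-np.pi/2)
B=np.array([0.479,-0.3575]); qb=down(.03-np.pi/2)
env.reach(np.r_[B,.19],qb)
env.movel(np.r_[B,.06],velocity=.2)
g=env.movel(np.r_[B,.014],velocity=.05,guard=5); s=monitor.sense(); print("down",g,s["position"].round(4),s["contact_force"].round(1))
env.release(); env.movel(np.r_[B,.19],velocity=.25)
b=grab("wrist","w_bin")
O=np.array([0.5504,0.0904])
env.reach(np.r_[O-u*.045,.185],q); a=grab("wrist","w_pins"); sa=monitor.sense()
np.savez("pics/pins.npz",**a); print("pins tcp",sa["position"],sa["clock"])
# spare: rough origin from first view
w=dict(np.load("pics/spare.npz"))
c=ray(w,[(203,64),(261,64),(269,228),(220,228)],.006)[:,:2]; Os=c.mean(0); d=(c[0]+c[1]-c[2]-c[3])/2; ps=np.arctan2(d[1],d[0])
print("spare",c.round(4).tolist(),Os,ps,np.linalg.norm(d))
us=np.array([np.cos(ps),np.sin(ps)])
env.reach(np.r_[Os-us*.045,.17],down(ps-np.pi/2)); e=grab("wrist","w_sp2"); np.savez("pics/sp2.npz",**e); s=monitor.sense(); print("sp tcp",s["position"],s["clock"])
cv2.imwrite("pics/pair.png",np.vstack([np.hstack([a["frame"][:300,120:520],e["frame"][:300,120:520]]),cv2.resize(b["frame"],(480,300))[:, :].repeat(1,1) if 0 else np.hstack([cv2.resize(b["frame"],(480,300)),np.zeros((300,320,3),np.uint8)])])[:,:,::-1])
E
```

```text
down True [ 0.4787 -0.3572  0.0154] [-0.4  0.9  4.4]
pins tcp [0.50586787 0.09330845 0.18493043] 30.625
spare [[0.5664, 0.3546], [0.5664, 0.2982], [0.3923, 0.3004], [0.3923, 0.3574]] [0.47938409 0.32764886] -0.014224174211584876 0.17412060690304743
sp tcp [0.43527568 0.32712026 0.17009958] 31.6417
```

View pics/pair.png

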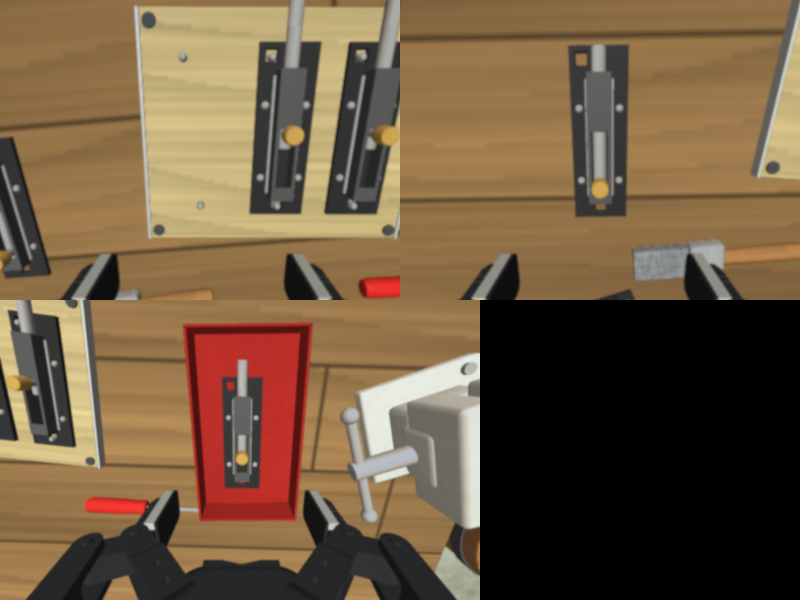

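Pictures: the rejected bolt lies flat in the bin. The freed pins are at full-frame pixels (303,57) and (320,205). The spare's plate corners are near (289,45), (348,45), (346,215) and (296,216), with its nose hole at (301,59). I'll refine these with masks.

```bash
python3 - <<'E'
from h import *
a=dict(np.load("pics/pins.npz")); e=dict(np.load("pics/sp2.npz"))
for uv in [(303,57),(320,205)]:
    x,y=uv; S=a["hsv"][y-12:y+13,x-12:x+13,1]; V=a["hsv"][y-12:y+13,x-12:x+13,2]
    m=S<0.6*np.median(S); bl=[b for b in blobs(m,6)]; 
    for A,c,_ in bl: print("pin",A,(c+[x-12,y-12]).round(2),ray(a,c+[x-12,y-12],.021).round(4))
H,S,V=np.moveaxis(e["hsv"],2,0); yy,xx=np.mgrid[:400,:640]
m=((S<75)&(xx>270)&(xx<365)&(yy>30)&(yy<225))
A,c,mm=max(blobs(m),key=lambda b:b[0]); ct=max(cv2.findContours(mm.astype(np.uint8),cv2.RETR_EXTERNAL,cv2.CHAIN_APPROX_NONE)[0],key=len)[:,0]
w=ray(e,ct,.005)[:,:2]; r=cv2.minAreaRect((w*1000).astype(np.float32)); print("plate",A,ct.min(0),ct.max(0),r)
# side-wise line fits in rotated frame
for uv in [(301,59),(320,207)]:
    x,y=uv; n=9; s=S[y-n:y+n+1,x-n:x+n+1]; v=V[y-n:y+n+1,x-n:x+n+1]
    for A,c,_ in blobs((s>70),6): print("hole",A,(c+[x-n,y-n]).round(2),ray(e,c+[x-n,y-n],.003).round(4))
# long edges: left/right boundary per row
rows=np.arange(60,205,5); L=[np.where(mm[r_])[0].min()-.5 for r_ in rows]; Rr=[np.where(mm[r_])[0].max()+.5 for r_ in rows]
for n,X in (("L",L),("R",Rr)):
    p=ray(e,np.c_[X,rows],.006)[:,:2]; k=np.polyfit(p[:,0],p[:,1],1); print(n,k,np.polyval(k,.48),np.abs(p[:,1]-np.polyval(k,p[:,0])).max())
E
```

```text
pin 50 [302.3   56.32] [[0.6298 0.1015 0.021 ]]
pin 43 [320.19 204.63] [[0.477  0.0971 0.021 ]]
plate 8695 [289  44] [347 215] ((480.8124084472656, 328.8202209472656), (56.80599594116211, 176.1797637939453), 89.84107971191406)
hole 170 [300.99  58.79] [[0.5565 0.3455 0.003 ]]
hole 8 [319.5 198. ] [[0.413  0.3297 0.003 ]]
hole 72 [320.22 206.83] [[0.4023 0.3291 0.003 ]]
hole 19 [320. 216.] [[0.391  0.3295 0.003 ]]
L [-0.0022413   0.35814217] 0.3570663387726876 0.0006574975429325391
R [-0.00502459  0.30301304] 0.30060123417051315 0.0005990996581958785
```

```bash
python3 - <<'E'
from h import *
Os=np.array([.4807,.3288]); ps=-.0035; us=np.array([np.cos(ps),np.sin(ps)]); q=down(ps-np.pi/2); G=Os+us*.008
env.reach(np.r_[G,.08],q); g=env.movel(np.r_[G,.0113],velocity=.1,guard=15)
env.close_gripper(30); env.close_gripper(60); s=monitor.sense(); print(g,s["finger_gap"],s["position"].round(4),s["contact_force"].round(1))
env.movel(np.r_[G,.14],velocity=.12); env.hold(.2)
f=grab("wrist","w_held"); s=monitor.sense(); print(s["finger_gap"],s["contact_force"].round(1),s["clock"],s["position"].round(4)); print(f["mtx"])
z=s["position"][2]-.0113
H,S,V=np.moveaxis(f["hsv"],2,0)
Rt=R.from_quat(s["ee_rot"]).as_matrix()
exp=np.r_[G+us*.068+np.array([-us[1],us[0]])*.017,z+.003]; px=proj(f,exp)[0]; print("expected hole px",px)
x,y=px.astype(int); n=22
for A,c,_ in blobs(S[y-n:y+n+1,x-n:x+n+1]>85,60):
    c=c+[x-n,y-n]; d=ray(f,c,z+.003)[0]-s["position"]; print("hole",A,c.round(1),"along",(d[:2]@us).round(4),"lat",(d[:2]@[-us[1],us[0]]).round(4))
E
```

```text
False 0.2619094253199231 [0.4889 0.3288 0.0117] [-0.7 -0.   5.2]
0.26105038404490005 [-0.  -0.1 -8.9] 35.2583 [0.4886 0.3287 0.1396]
[[288.91203039   0.         321.33548659]
 [  0.         288.91203039 197.85030441]
 [  0.           0.           1.        ]]
expected hole px [288.06563722 128.81112014]
hole 512 [288.2 129.9] along 0.0675 lat 0.017
```

View pics/w_held.png

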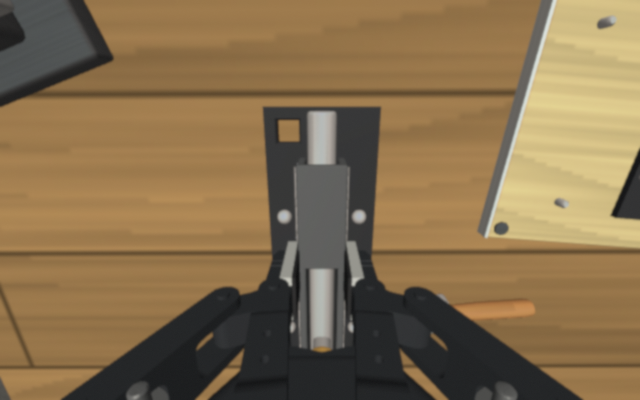

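The spare is held straight, and its nose hole is at (288,130) against an expected (288,129), so the calibration agrees to 0.5 mm. I'll fit it on the freed pins now.

```bash
python3 - <<'E'
from h import *
psi=-.0826; u=np.array([np.cos(psi),np.sin(psi)]); v=np.array([-u[1],u[0]]); q=down(psi-np.pi/2)
O=np.array([.5527,.0908]); T=O+u*.0076
env.reach(np.r_[T,.12],q); env.movel(np.r_[T,.045],velocity=.12); env.hold(.2)
f=grab("wrist","w_pre")
g=env.movel(np.r_[T,.0258],velocity=.025,guard=7); s=monitor.sense(); print(g,s["position"].round(4),s["contact_force"].round(1),s["ft_torque"].round(2),s["clock"])
E
```

```text
True [0.56   0.0902 0.0267] [-1.6  0.1  7.8] [-0.04  0.09 -0.  ] 37.9583
```

```bash
python3 - <<'E'
from h import *
psi=-.0826; u=np.array([np.cos(psi),np.sin(psi)]); v=np.array([-u[1],u[0]]); q=down(psi-np.pi/2)
O=np.array([.5527,.0908]); T=O+u*.0076
env.release(); env.movel(np.r_[T,.11],velocity=.15)
env.close_gripper()
P=lambda x,z:np.r_[O+u*x,z]
env.reach(P(-.082,.10),q); env.movel(P(-.082,.048),velocity=.15); env.hold(.15)
g=env.movel(P(-.006,.048),velocity=.03,guard=9); s=monitor.sense()
print(g,"tcp x",((s["position"][:2]-O)@u).round(4),s["contact_force"].round(1),s["clock"])
t=s["position"][:2]-u*.012
env.movel(np.r_[t,.048],velocity=.1); env.movel(np.r_[t,.12],velocity=.25)
mid=O-v*.086
env.reach(np.r_[mid-u*.045,.20],q); f=grab("wrist","w_final")
H,S,V=np.moveaxis(f["hsv"],2,0); k=[]
for A,c,m in blobs((H>12)&(H<28)&(S>150)&(V>120),15):
    p=ray(f,c,.059)[0,:2]-mid
    if A<3000 and abs(p@v)<.13 and abs(p@u)<.1: print(A,c.round(1),"x",(p@u).round(4),"y",(p@v).round(4))
print(monitor.sense()["clock"])
E
```

```text
True tcp x -0.0161 [-0.3 -0.2  0.3] 43.125
160 [410.4 136.8] x 0.0036 y -0.0857
131 [234.5 137.5] x 0.0029 y 0.0842
91 [322.3 138.4] x 0.002 y -0.0007
44.4167
```

View pics/w_final.png

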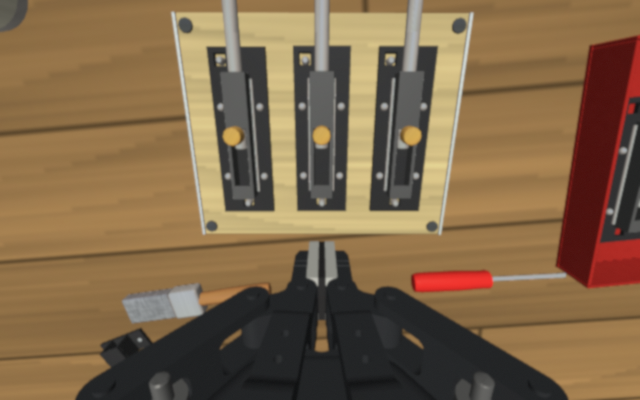

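The three plates are level (near ends at rows 210–211) with pins showing in their holes. The knobs are at rows 137, 138 and 137. The mid knob reads about 1.5 mm less than the right one and there is time to spare, so I'll give it a gentle check push and then hand in.

```bash
python3 - <<'E'
from h import *
psi=-.0826; u=np.array([np.cos(psi),np.sin(psi)]); v=np.array([-u[1],u[0]]); q=down(psi-np.pi/2)
O=np.array([.5527,.0908])-v*.086
P=lambda x,z:np.r_[O+u*x,z]
env.reach(P(-.032,.10),q); env.movel(P(-.032,.048),velocity=.15); env.hold(.15)
g=env.movel(P(-.004,.048),velocity=.03,guard=9); s=monitor.sense()
print(g,"tcp x",((s["position"][:2]-O)@u).round(4),s["clock"])
t=s["position"][:2]-u*.012
env.movel(np.r_[t,.048],velocity=.1); env.movel(np.r_[t,.2],velocity=.25); env.hold(.3)
print(monitor.sense()["contact_force"].round(1),monitor.sense()["clock"])
job.hand_in()
E
```

```text
True tcp x -0.0151 46.1833
[-1.5 -0.3  0.2] 47.5083
the job is handed in; nothing more can be done
```

The job is done and handed in at about 47.5 s of the 72 s allowed; no verdict was reported.

- **Sticking bolt:** The left rod stopped about 25 mm short of the other two, so about 25 mm out. A second push stopped there again. I put that bolt in the red bin, and it was lying flat there when I looked.
- **Good bolts:** The mid and right rods both ran to their stops.
- **Spare:** It is on the left pins, nose the same way as the others. Its plate touched down at the height expected for flat on the board, with pins showing in the holes. Its rod then ran to its stop.

**Last checks:** In the final picture the three plates were in line. The knobs read 2.0 to 3.6 mm against the nominal 4 mm, with mid lowest. I pushed mid once more and it met its stop about where the spare had (within 1 mm). I put the low readings down to image bias, and took no picture after that push.

Nothing failed, and I steered clear of the other tools and parts. I did not measure whether any had shifted.

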